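# Stow the loose pantry things in the shelf's two dishes

### The job

The pantry shelf is about to be pushed in, so stow its loose things in the two porcelain dishes. In the dish with the steel clip on its rim, build a stack from the bottom up, one thing at a time, each upright and centred: first the grey date container in the middle with its long side along the dish's long side, then the copper-tone tin on its lid, then the squat spice shaker on the tin. Stand the tall slim shaker upright in the middle of the dish without a clip (before, between or after the others), and do not shift or knock over the small glass jar and the white egg cup.

Things in the scene. Friction and masses are not known exactly. Their poses are not given: they have to be found in the camera images.
- dish_clip: white porcelain oblong dish, fixed to the shelf, 180 long x 140 wide x 16 high outside, told by a stainless steel spring clip (30 wide, standing to 36 above the shelf) on the rim of one short end. Origin: centre of its underside, on the shelf; x along its long side (the clip is at the -x end), y along its short side, z up. Flat inner floor 6 above the origin, 164 x 124 between rim walls 8 thick and 16 high. Its place and yaw vary.
- dish_plain: white porcelain oblong dish with no clip, otherwise the same as the other one (same size, axes, origin and 6 mm floor), fixed to the shelf. The two dishes may change places.
- date_box_c (a point): centre (half-way up) of the closed grey plastic date container, an oblong box with a flat lid, 110 long x 62 wide x 48 high, loose, about 240 g, lying flat. x along its long side, y across its width (62, where it is gripped), z up. Below its 10 mm thick lid the body is 104 x 58. It is the same turned by half a turn.
- tin_c (a point): centre (half-way up) of the round copper-tone aluminium tin, 60 in diameter x 50 high (57 in diameter below its 14 mm lid), flat top, loose, upright, about 120 g; z up
- squat_c (a point): centre (half-way up) of the squat clear acrylic spice shaker with a flat steel cap, 52 in diameter x 60 high, loose, upright, about 90 g; z up
- tall_c (a point): centre (half-way up) of the tall slim clear acrylic spice shaker with a flat steel cap, 40 in diameter x 104 high, loose, upright, about 100 g; z up
- jar_c (a point): centre (half-way up) of a small glass jar with a cork lid, 44 in diameter x 64 high, loose: a bystander to leave alone
- eggcup_c (a point): centre (half-way up) of a small open white egg cup, 48 in diameter x 58 high, loose: a bystander to leave alone
Mind the look-alikes: they are no part of the job. What is shaped like the dish_clip but green is not meant.

How it is judged:
On the way, in this order (a step that is already met when the one before it is completed fails the run):
1. the date container stands lengthwise in the middle of the dish with the clip, released (horizontal distance between date_box_c and dish_clip below 0.015 m and z of date_box_c in the frame of dish_clip between 0.025 and 0.035 m and angle between the x axis of date_box_c and the x axis of dish_clip, either way round below 0.27 rad and angle between date_box_c's own z axis and vertical below 0.12 rad and contact force between the fingers and date_box below 0.3 N), for 0.2 s.
2. the tin stands centred on the date container's lid, released (horizontal distance between date_box_c and dish_clip below 0.015 m and z of date_box_c in the frame of dish_clip between 0.025 and 0.035 m and angle between the x axis of date_box_c and the x axis of dish_clip, either way round below 0.27 rad and angle between each of date_box_c, tin_c's own z axis and vertical below 0.12 rad and horizontal distance between tin_c and date_box_c below 0.012 m and z of tin_c in the frame of date_box_c between 0.044 and 0.054 m and contact force between the fingers and tin below 0.3 N), for 0.2 s.
3. the squat shaker stands centred on the tin, released (horizontal distance between date_box_c and dish_clip below 0.015 m and z of date_box_c in the frame of dish_clip between 0.025 and 0.035 m and angle between the x axis of date_box_c and the x axis of dish_clip, either way round below 0.27 rad and angle between each of date_box_c, tin_c, squat_c's own z axis and vertical below 0.12 rad and horizontal distance between tin_c and date_box_c below 0.012 m and z of tin_c in the frame of date_box_c between 0.044 and 0.054 m and horizontal distance between squat_c and tin_c below 0.012 m and z of squat_c in the frame of tin_c between 0.05 and 0.06 m and contact force between the fingers and squat below 0.3 N), for 0.2 s.
At the end, for the whole second after the job is handed in: Clip dish: date container flat, within 15 mm of its centre and 15 degrees of lengthwise; tin upright on the lid, squat shaker upright on the tin, each within 12 mm of centred. Plain dish: tall shaker upright on its floor, within 15 mm of its centre. All released and at rest (horizontal distance between date_box_c and dish_clip below 0.015 m and z of date_box_c in the frame of dish_clip between 0.025 and 0.035 m and angle between the x axis of date_box_c and the x axis of dish_clip, either way round below 0.27 rad and angle between each of date_box_c, tin_c, squat_c, tall_c's own z axis and vertical below 0.12 rad and horizontal distance between tin_c and date_box_c below 0.012 m and z of tin_c in the frame of date_box_c between 0.044 and 0.054 m and horizontal distance between squat_c and tin_c below 0.012 m and z of squat_c in the frame of tin_c between 0.05 and 0.06 m and horizontal distance between tall_c and dish_plain below 0.015 m and z of tall_c in the frame of dish_plain between 0.053 and 0.063 m and linear speed of each of date_box, tin, squat, tall below 0.01 m/s); the robot touches nothing.
It fails at once if the glass jar is shifted by more than 25 mm or knocked over (distance of jar_c from where it was at the start of the episode above 0.025 m or angle between jar_c's own z axis and vertical above 0.5 rad).
It fails at once if the egg cup is shifted by more than 25 mm or knocked over (distance of eggcup_c from where it was at the start of the episode above 0.025 m or angle between eggcup_c's own z axis and vertical above 0.5 rad).
It also fails if it takes over 128 s, if anything falls off the work surface, if the arm or the gripper's body presses on something with over 40 N, if the wrist force passes 120 N, or if a joint passes its speed limit or range.

### The arm

A 7-joint arm with a two-finger parallel gripper is mounted at the origin on the work surface. World frame = base frame: x ahead of the robot, y to its left, z up, the work surface at z = 0. Lengths are in m, angles in rad, forces in N, time in s.
With the tool pointing down it reaches from about 0.425 to 0.925 m from the base axis. Payload 6.8 kg.
Tool frame: the origin (TCP) lies midway between the tips of the shut fingers; the grasp point (between the pads) lies 19 mm behind it; z points along the fingers, y is the line along which they close (so a half turn about z gives the same grasp; the last joint's range is limited). The gripper opens to 85 mm and grips with 20 to 120 N. Pads are 22 mm wide; open, the fingers measure 114 mm over their backs; the gripper's body (76 mm by 85 mm) begins 54 mm behind the grasp point. The pads swing forward as they close: fully open they stand 13 mm farther back than shut.
Start: joints at [-1.373, 0.477, 0.022, 1.555, -0.011, 1.109, -0.083], TCP at [0.203, 0.644, 0.231] pointing down, gripper open.
Joint ranges: [-2.96, 2.96], [-0.34, 2.1], [-1.41, 1.46], [0.24, 2.44], [-1.37, 4.51], [0.17, 1.92], [-2.96, 2.96]. Speed limits (rad/s): [2.39, 2.39, 3.14, 3.14, 3.14, 3.14, 3.14].

### API

Orientations are given as a rotation vector (axis times angle).
In Python, from bench import r gives the robot as it stands.
- The arm moves only by the tool servo_tool, never from a script. Its arguments are lists of equal length, an entry for each row: "turn": the turn, a rotation vector about the world's x, y, z in units of 5 degrees (1.0 is 5 degrees), a list of three; "slide": the shift along the world's x, y, z in units of 30 mm (1.0 is 30 mm), a list of three; "hand": the opening, from 0 (shut) to 1 (fully open). In form: {"turn": [[rx, ry, rz], ...], "slide": [[dx, dy, dz], ...], "hand": [hand, ...]}. A call has 1 to 8 rows; each row is the pose to reach, as a shift and turn from the pose commanded when the call began; what a row does not reach only later rows make up. A row lasts 1/8 s, in which the tool goes at most 62.5 mm and 10.7 degrees, less where a joint would pass 70% of its speed; a pose out of reach is approached as far as the arm can. A call with a gripper value outside its range is refused whole. The fingers move at their own pace and stop on an object; "squeeze" is the grip in N (left out, the last holds). Time passes only in rows, so rows that repeat a pose let the fingers close. It gives the time, the measured TCP pose, the force, the opening and the grip force at its end, in the units of the state.
- r.get_obs(): the state, without advancing time (a new reading comes with each control period).
- r.grab_frame(name): name is "scene" or "top"; returns (picture, depth): 420x560x3 uint8, red, green, blue; 420x560 float32, m along the optical axis (not along the pixel's ray), 0 where there is no reading.
- r.get_calibration(name): a dict with "fovy" (degrees; the focal length in pixels is half the picture's height over the tangent of half this angle, whatever the lens; pixels are square), "cx", "cy" (the principal point, pixels), "R" (3x3) and "t" (3): a world point X has camera coordinates R X + t. Camera axes: x right, y down, z forward; pixel columns grow to the right and rows downward; lengths in m; the calibration is good to about 2 mm. A picture is of the moment at which its call begins. get_calibration takes no time and is no camera call.
- r.hand_in(): hands the job in; it is judged then, once.
The state is a dict: "clock": time; "joints": joint angles; "qvel": joint speeds; "tau": joint torques, N m; "tcp_pos": TCP position; "orientation": TCP orientation; "contact_force": force on the tool from outside, world axes, zero at the start; "moment": the same for the moment, N m; "grip_width": finger opening in m; "gripper_force": force on a finger pad.
Only numpy, scipy, OpenCV 4.12 (cv2) and the standard library are available. Lean on these libraries where they do the work, as an engineer would, in place of code of your own. Each camera call takes 0.05 s, during which the arm holds its last target. There are 200 camera calls.

## Working session

There is one attempt and no reset: what is moved stays moved. The work goes in short steps, Python scripts to look and compute and a tool call to move; the robot and the scene stay as the last step left them, time stands still between calls to the robot, and variables do not carry over. Pictures are saved under pics/ and viewed, at most 14 in all, crops included, and the job is handed in when it is done.

Besides the shell and the picture viewer there is one more tool, called by a JSON object that holds its "method" and its "body", one argument or row to a line. servo_tool: Moves the arm, as the interface text tells. Its arguments: {"type":"object","properties":{"turn":{"type":"array"},"slide":{"type":"array"},"hand":{"type":"array"},"squeeze":{"type":"number"}},"required":["turn","slide","hand"]}

```bash
mkdir -p pics
cat > h.py <<'E'
import numpy as np, cv2
from bench import r
def cal(n):
    c=r.get_calibration(n); f=210/np.tan(np.radians(c['fovy'])/2)
    return f,c['cx'],c['cy'],np.array(c['R']),np.array(c['t'])
def cloud(n,depth):
    f,cx,cy,R,t=cal(n); v,u=np.mgrid[:420,:560]
    P=np.stack([(u-cx)/f*depth,(v-cy)/f*depth,depth],-1)
    return (P-t)@R
def ray(n,u,v,z):
    f,cx,cy,R,t=cal(n); d=R.T@np.array([(u-cx)/f,(v-cy)/f,1]); o=-R.T@t
    return o+d*(z-o[2])/d[2]
def snap(n,tag):
    p,d=r.grab_frame(n); cv2.imwrite(f'pics/{tag}.png',p[:,:,::-1]); np.save(f'pics/{tag}.npy',d); return p,d
E
python3 - <<'E'
from h import *
o=r.get_obs(); print({k:np.round(v,3) for k,v in o.items()})
for n in('top','scene'):
    p,d=snap(n,n+'0'); c=r.get_calibration(n); print(c)
E
```

```text
{'clock': np.float64(0.0), 'joints': array([-1.373,  0.478,  0.022,  1.556, -0.011,  1.109, -0.083]), 'qvel': array([-0.001,  0.001, -0.   ,  0.001,  0.001, -0.   ,  0.   ]), 'tau': array([ 0.0000e+00, -5.9646e+01,  1.6080e+00, -2.8119e+01,  1.2000e-02,
        1.0000e-02,  0.0000e+00]), 'tcp_pos': array([0.203, 0.643, 0.23 ]), 'orientation': array([-4.780e-01, -3.105e+00,  3.000e-03]), 'contact_force': array([-0.85 ,  0.155, -0.9  ]), 'moment': array([-0.025,  0.029, -0.042]), 'gripper_force': np.float64(0.0), 'grip_width': np.float64(0.085)}
{'fovy': 46.902112529509346, 'cx': 279.78503344745445, 'cy': 211.45870876898687, 'R': array([[ 8.72230596e-03, -9.99960415e-01,  1.75803464e-03],
       [-9.92509137e-01, -8.87153236e-03, -1.21847895e-01],
       [ 1.21858668e-01, -6.82070826e-04, -9.92547228e-01]]), 't': array([0.01481302, 0.46728431, 1.13623275])}
{'fovy': 48.62012115210755, 'cx': 286.881364276381, 'cy': 207.87262970208272, 'R': array([[-0.40862583,  0.91259145,  0.01420518],
       [ 0.66018614,  0.30628302, -0.68581701],
       [-0.63022154, -0.27086448, -0.72763538]]), 't': array([ 0.18049695, -0.22789254,  1.63066466])}
```

View pics/top0.png

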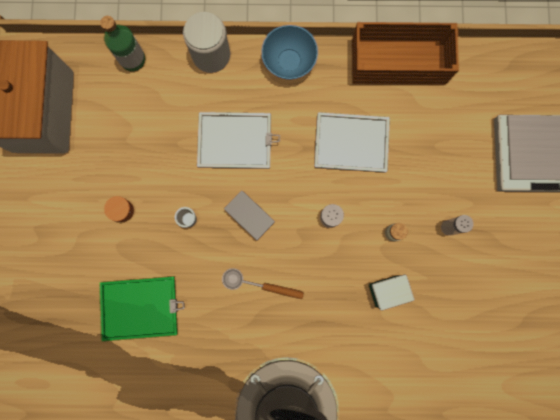

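View pics/scene0.png

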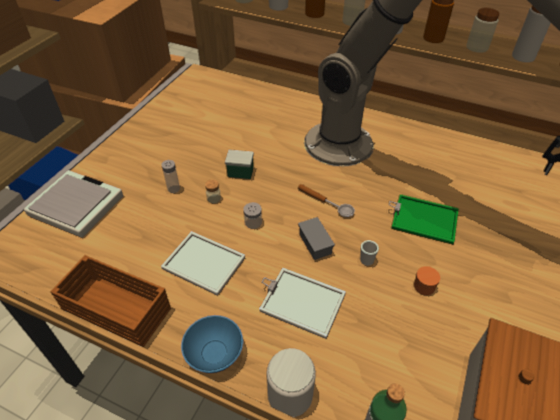

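The top view shows the clip dish at (234,140) with its clip on the right, and the plain dish at (352,142). The date box is at (249,215), the tin at (118,209), the squat shaker at (332,215) and the tall shaker at (463,225). The egg cup is at (186,217) and the jar at (397,232). The green dish at (139,308) is the look-alike.

```bash
cat > meas.py <<'E'
from h import *
def meas(n,P,seed,h,rad=70,tol=.006):
    # points of the top face (height h) near the seed pixel
    v,u=np.mgrid[:420,:560]
    m=(abs(P[...,2]-h)<tol)&(np.hypot(u-seed[0],v-seed[1])<rad)
    k,l,s,c=cv2.connectedComponentsWithStats(m.astype(np.uint8))
    if k<2: return None
    j=1+np.argmax(s[1:,4]); q=P[l==j]
    (c,sz,a)=cv2.minAreaRect(q[:,:2].astype(np.float32)); 
    return np.round(c,4),np.round(sz,4),round(a,1),len(q),np.round(np.median(q[:,2]),4)
E
python3 - <<'E'
from meas import *
S={'top':dict(dclip=(234,140,.011,55),dplain=(352,142,.011,55),date=(249,215,.048,35),tin=(118,209,.05,20),squat=(332,215,.06,18),tall=(463,225,.104,18),jar=(397,232,.064,18),egg=(186,217,.058,18)),
'scene':dict(dclip=(303,302,.011,55),dplain=(204,262,.011,55),date=(316,235,.048,30),tin=(428,275,.05,18),squat=(253,210,.06,18),tall=(169,166,.104,15),jar=(212,185,.064,15),egg=(369,247,.058,15))}
for n in S:
    d=np.load(f'pics/{n}0.npy'); P=cloud(n,d); print(n, 'table z', [np.round(P[y,x],4) for x,y in ((200,300),(300,180),(60,230),(450,180))])
    for k,(u,v,h,rr) in S[n].items(): print(k,meas(n,P,(u,v),h,rr,.006 if k[0]!='d' or k=='date' else .009))
E
```

```text
top table z [array([0.254 , 0.209 , 0.0026]), array([ 0.549 , -0.0305,  0.0044]), array([ 0.4202,  0.5587, -0.0028]), array([ 0.5531, -0.4035,  0.0007])]
dclip (array([0.6538, 0.1398]), array([0.1662, 0.1963]), 1.9, 3980, np.float64(0.0068))
dplain (array([ 0.6526, -0.1574]), array([0.2222, 0.1736]), 86.7, 4127, np.float64(0.007))
date (array([0.4563, 0.0928]), array([0.1103, 0.0628]), 47.0, 1205, np.float64(0.0481))
tin (array([0.4686, 0.4055]), array([0.0578, 0.0591]), 87.6, 506, np.float64(0.05))
squat (array([ 0.4563, -0.1035]), array([0.0496, 0.0505]), 45.8, 376, np.float64(0.0602))
tall (array([ 0.4349, -0.3941]), array([0.039 , 0.0386]), 64.8, 259, np.float64(0.1039))
jar (array([ 0.4196, -0.2572]), array([0.0376, 0.0394]), 0.9, 232, np.float64(0.0642))
egg (array([0.4496, 0.243 ]), array([0.0469, 0.0445]), 46.1, 113, np.float64(0.0572))
scene table z [array([ 7.499e-01, -1.050e-01, -2.000e-04]), array([ 0.233 , -0.0472,  0.0017]), array([ 0.7156, -0.5955, -0.0026]), array([0.0298, 0.3933, 0.0035])]
dclip (array([0.6423, 0.1341]), array([0.2099, 0.1691]), 84.9, 3603, np.float64(0.0071))
dplain (array([ 0.6371, -0.1581]), array([0.1826, 0.2115]), 4.1, 3011, np.float64(0.0069))
date (array([0.4572, 0.0921]), array([0.115 , 0.0639]), 47.9, 716, np.float64(0.0484))
tin (array([0.4707, 0.406 ]), array([0.0585, 0.0592]), 80.2, 381, np.float64(0.0505))
squat (array([ 0.4576, -0.1043]), array([0.0527, 0.0495]), 22.9, 211, np.float64(0.06))
tall (array([ 0.4365, -0.3949]), array([0.0407, 0.0371]), 55.7, 108, np.float64(0.1037))
jar (array([ 0.4219, -0.2574]), array([0.0372, 0.0385]), 73.8, 108, np.float64(0.0637))
egg (array([0.4502, 0.2428]), array([0.0462, 0.0473]), 84.5, 103, np.float64(0.057))
```

Run:
```python
from h import *
S={'top':dict(dclip=(234,140),dplain=(352,142)),'scene':dict(dclip=(303,302),dplain=(204,262))}
for n in S:
    p=cv2.imread(f'pics/{n}0.png'); hsv=cv2.cvtColor(p,cv2.COLOR_BGR2HSV)
    m=((hsv[...,1]<60)&(hsv[...,2]>140)).astype(np.uint8)
    m=cv2.morphologyEx(m,cv2.MORPH_CLOSE,np.ones((5,5)));m=cv2.morphologyEx(m,cv2.MORPH_OPEN,np.ones((15,15)))
    k,l,s,c=cv2.connectedComponentsWithStats(m)
    for q,(u,v) in S[n].items():
        cs,_=cv2.findContours((l==l[v,u]).astype(np.uint8),cv2.RETR_EXTERNAL,cv2.CHAIN_APPROX_NONE)
        W=np.array([ray(n,a[0][0],a[0][1],.014)[:2] for a in max(cs,key=len)])
        print(n,q,l[v,u],[np.round(x,4) for x in cv2.minAreaRect(W.astype(np.float32))])
```

```text
top dclip 4 [array([0.647 , 0.1355]), array([0.1375, 0.1768]), np.float64(0.5335)]
top dplain 5 [array([ 0.6457, -0.1579]), array([0.1792, 0.1387]), np.float64(86.4991)]
scene dclip 3 [array([0.6485, 0.1333]), array([0.1849, 0.1392]), np.float64(89.8969)]
scene dplain 2 [array([ 0.6466, -0.1564]), array([0.1782, 0.1389]), np.float64(86.6041)]
```

{"method": "servo_tool", "body": {
  "turn": [
    [0,0,-2],
    [0,0,-4],
    [0,0,-6],
    [0,0,-8],
    [0,0,-10],
    [0,0,-12],
    [0,0,-14],
    [0,0,-16]
  ],
  "slide": [
    [0.7,-1.6,0],
    [1.5,-3.3,0],
    [2.3,-5,0],
    [3.1,-6.7,0],
    [3.9,-8.4,0],
    [4.7,-10.1,0],
    [5.5,-11.8,0],
    [6.2,-13.5,0]
  ],
  "hand": [1,1,1,1,1,1,1,1]
}}

```text
clock: 1.1
tcp_pos: [0.3897, 0.2368, 0.2313]
orientation: [-2.368, -2.064, -0.0]
contact_force: [1.5, 0.5, -0.5]
grip_width: 0.0853
gripper_force: 0.0
```

{"method": "servo_tool", "body": {
  "turn": [
    [0,0,-2],
    [0,0,-4],
    [0,0,-6],
    [0,0,-7.05],
    [0,0,-7.05],
    [0,0,-7.05]
  ],
  "slide": [
    [0.7,-1.5,-0.6],
    [1.4,-3,-1.2],
    [2.1,-4.5,-2],
    [2.25,-4.88,-3.37],
    [2.25,-4.88,-3.37],
    [2.25,-4.88,-3.37]
  ],
  "hand": [1,1,1,1,1,1]
}}

```text
clock: 1.85
tcp_pos: [0.4569, 0.0931, 0.1309]
orientation: [-2.877, -1.262, -0.0]
contact_force: [0.4, -0.4, 1.2]
grip_width: 0.0856
gripper_force: 0.0
```

Run:
```python
from h import *
from scipy.spatial.transform import Rotation as T
o=r.get_obs(); print(o['tcp_pos'],T.from_rotvec(o['orientation']).as_matrix().round(3))
```

```text
[0.45687882 0.09305377 0.13091374] [[ 0.677  0.736  0.   ]
 [ 0.736 -0.677  0.   ]
 [ 0.    -0.    -1.   ]]
```

{"method": "servo_tool", "body": {
  "turn": [
    [0,0,0],
    [0,0,0],
    [0,0,0],
    [0,0,0],
    [0,0,0],
    [0,0,0]
  ],
  "slide": [
    [0,0,-1],
    [0,0,-2],
    [0,0,-2.8],
    [0,0,-3.4],
    [0,0,-3.83],
    [0,0,-3.83]
  ],
  "hand": [1,1,1,1,1,1]
}}

```text
clock: 2.6
tcp_pos: [0.4569, 0.0931, 0.0156]
orientation: [-2.877, -1.261, -0.001]
contact_force: [0.2, 0.4, 0.2]
grip_width: 0.0854
gripper_force: 0.0
```

{"method": "servo_tool", "body": {
  "turn": [
    [0,0,0],
    [0,0,0],
    [0,0,0],
    [0,0,0],
    [0,0,0],
    [0,0,0]
  ],
  "slide": [
    [0,0,0],
    [0,0,0],
    [0,0,0],
    [0,0,0],
    [0,0,0],
    [0,0,0]
  ],
  "hand": [0.5,0.5,0.4,0.4,0.4,0.4],
  "squeeze": 40
}}

```text
clock: 3.35
tcp_pos: [0.4573, 0.0927, 0.0164]
orientation: [-2.878, -1.259, -0.003]
contact_force: [-1.5, 0.1, 6.6]
grip_width: 0.0616
gripper_force: 42.4
```

{"method": "servo_tool", "body": {
  "turn": [
    [0,0,0],
    [0,0,0],
    [0,0,0],
    [0,0,0],
    [0,0,0],
    [0,0,0]
  ],
  "slide": [
    [0,0,0.5],
    [0,0,1.2],
    [0,0,2],
    [0,0,2.8],
    [0,0,3],
    [0,0,3]
  ],
  "hand": [0.4,0.4,0.4,0.4,0.4,0.4]
}}

```text
clock: 4.1
tcp_pos: [0.4567, 0.0925, 0.1056]
orientation: [-2.878, -1.259, -0.001]
contact_force: [-0.3, 0.5, -2.2]
grip_width: 0.0613
gripper_force: 45.2
```

Run:
```python
from meas import *
P=cloud('scene',snap('scene','s1')[1]); o=r.get_obs(); print(o['tcp_pos'],o['contact_force'],o['orientation'])
cv2.imwrite('pics/s1c.png',cv2.resize(cv2.imread('pics/s1.png')[120:340,180:440],None,fx=2,fy=2))
```

```text
[0.4562659  0.09239049 0.10506572] [-0.6144246   0.1952448  -2.72546849] [-2.87811865e+00 -1.25881021e+00  6.01288896e-04]
```

View pics/s1c.png

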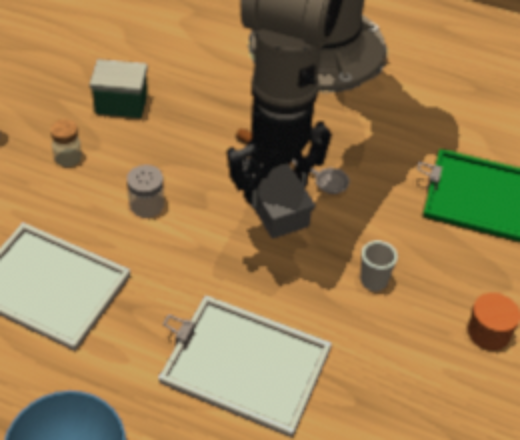

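{"method": "servo_tool", "body": {
  "turn": [
    [0,0,1.5],
    [0,0,3],
    [0,0,4.5],
    [0,0,6],
    [0,0,7.5],
    [0,0,8.55],
    [0,0,8.55],
    [0,0,8.55]
  ],
  "slide": [
    [0.8,0.2,0],
    [2,0.4,0],
    [3.2,0.7,0],
    [4.4,1,0],
    [5.5,1.2,0],
    [6.37,1.4,0],
    [6.37,1.4,0],
    [6.37,1.4,0]
  ],
  "hand": [0.4,0.4,0.4,0.4,0.4,0.4,0.4,0.4]
}}

```text
clock: 5.15
tcp_pos: [0.6464, 0.1338, 0.1038]
orientation: [-2.222, -2.218, 0.004]
contact_force: [0.8, 0.3, -2.8]
grip_width: 0.0612
gripper_force: 45.2
```

Run:
```python
from h import *
o=r.get_obs(); print(o['tcp_pos'],o['contact_force'],o['orientation'])
for n in('top','scene'):
    snap(n,n+'2')
a=cv2.imread('pics/top2.png')[80:220,170:310];b=cv2.imread('pics/scene2.png')[200:340,230:370]
cv2.imwrite('pics/c2.png',cv2.resize(np.hstack([a,b]),(800,400)))
```

```text
[0.64635402 0.1337581  0.10379099] [ 0.80827317  0.32734623 -2.77210987] [-2.22216265 -2.21839699  0.00430526]
```

View pics/c2.png

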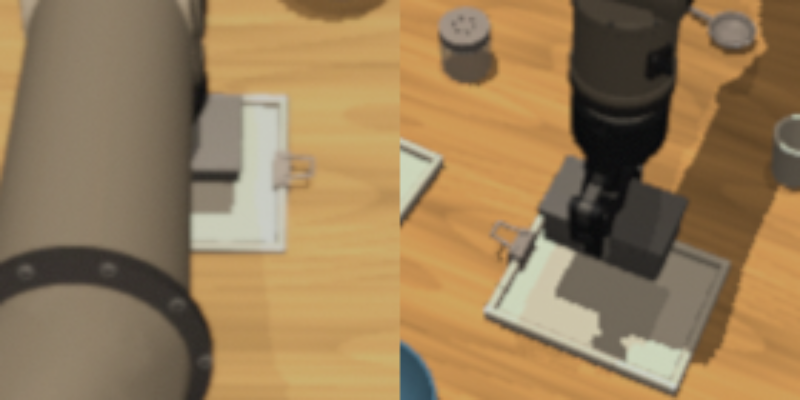

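The box is level and lined up with the clip dish, and the clip clears it. I'm lowering it.

{"method": "servo_tool", "body": {
  "turn": [
    [0,0,0],
    [0,0,0],
    [0,0,0],
    [0,0,0],
    [0,0,0],
    [0,0,0],
    [0,0,0]
  ],
  "slide": [
    [0.03,0.02,-0.8],
    [0.03,0.02,-1.6],
    [0.03,0.02,-2.2],
    [0.03,0.02,-2.5],
    [0.03,0.02,-2.65],
    [0.03,0.02,-2.72],
    [0.03,0.02,-2.72]
  ],
  "hand": [0.4,0.4,0.4,0.4,0.4,0.4,0.4]
}}

```text
clock: 6.12
tcp_pos: [0.6491, 0.1349, 0.0242]
orientation: [2.222, 2.221, 0.001]
contact_force: [0.4, -0.4, -1.5]
grip_width: 0.0611
gripper_force: 45.1
```

{"method": "servo_tool", "body": {
  "turn": [
    [0,0,0],
    [0,0,0],
    [0,0,0]
  ],
  "slide": [
    [-0.04,0,-0.04],
    [-0.04,0,-0.07],
    [-0.04,0,-0.07]
  ],
  "hand": [0.4,0.4,0.4]
}}

```text
clock: 6.5
tcp_pos: [0.6476, 0.135, 0.0224]
orientation: [-2.222, -2.221, -0.001]
contact_force: [-3.2, 0.7, 5.2]
grip_width: 0.0617
gripper_force: 45.9
```

{"method": "servo_tool", "body": {
  "turn": [
    [0,0,0],
    [0,0,0],
    [0,0,0],
    [0,0,0],
    [0,0,0],
    [0,0,0],
    [0,0,0],
    [0,0,0]
  ],
  "slide": [
    [0,0,0],
    [0,0,0],
    [0,0,0],
    [0,0,0],
    [0,0,0.5],
    [0,0,1.5],
    [0,0,3.5],
    [0,0,5]
  ],
  "hand": [0.8,1,1,1,1,1,1,1]
}}

```text
clock: 7.5
tcp_pos: [0.6483, 0.1348, 0.1752]
orientation: [2.221, 2.22, 0.004]
contact_force: [0.9, -0.9, 0.3]
grip_width: 0.0853
gripper_force: 0.0
```

{"method": "servo_tool", "body": {
  "turn": [
    [0,0,0],
    [0,0,0],
    [0,0,0],
    [0,0,0],
    [0,0,0],
    [0,0,0],
    [0,0,0],
    [0,0,0]
  ],
  "slide": [
    [-0.8,1.2,0],
    [-1.8,2.8,0],
    [-2.9,4.4,0],
    [-4,6,0],
    [-5,7.6,0],
    [-5.95,9.03,0],
    [-5.95,9.03,-1],
    [-5.95,9.03,-2]
  ],
  "hand": [1,1,1,1,1,1,1,1]
}}

```text
clock: 8.5
tcp_pos: [0.4688, 0.4072, 0.1124]
orientation: [-2.22, -2.223, -0.004]
contact_force: [0.1, -0.3, 0.3]
grip_width: 0.0855
gripper_force: 0.0
```

Run:
```python
from meas import *
o=r.get_obs(); print(o['tcp_pos'],o['orientation'])
for n,s in(('top',(234,136)),('scene',(303,295))):
    P=cloud(n,snap(n,n+'3')[1]); print(n,meas(n,P,s,.054,45))
    p=cv2.imread(f'pics/{n}3.png'); hsv=cv2.cvtColor(p,cv2.COLOR_BGR2HSV)
```

```text
[0.46877592 0.40720042 0.11237862] [-2.21953882 -2.22297125 -0.0036886 ]
top (array([0.6466, 0.1341]), array([0.0633, 0.1084]), 1.1, 1172, np.float64(0.054))
scene (array([0.6481, 0.1343]), array([0.1109, 0.0651]), 89.8, 1002, np.float64(0.0542))
```

The box is placed at (0.6474, 0.1342), flat. Next is the tin.

{"method": "servo_tool", "body": {
  "turn": [
    [0,0,0],
    [0,0,0],
    [0,0,0],
    [0,0,0],
    [0,0,0]
  ],
  "slide": [
    [0.02,-0.04,-1],
    [0.02,-0.04,-2],
    [0.02,-0.04,-2.8],
    [0.02,-0.04,-3.18],
    [0.02,-0.04,-3.18]
  ],
  "hand": [1,1,1,1,1]
}}

```text
clock: 9.22
tcp_pos: [0.47, 0.4047, 0.0168]
orientation: [2.222, 2.221, 0.0]
contact_force: [-1.0, 0.3, -0.1]
grip_width: 0.0855
gripper_force: 0.0
```

{"method": "servo_tool", "body": {
  "turn": [
    [0,0,0],
    [0,0,0],
    [0,0,0],
    [0,0,0],
    [0,0,0],
    [0,0,0]
  ],
  "slide": [
    [0,0,0],
    [0,0,0],
    [0,0,0],
    [0,0,0],
    [0,0,0],
    [0,0,0]
  ],
  "hand": [0.5,0.5,0.4,0.4,0.4,0.4],
  "squeeze": 30
}}

```text
clock: 9.98
tcp_pos: [0.4704, 0.4052, 0.0177]
orientation: [-2.222, -2.221, -0.003]
contact_force: [-1.2, -0.6, 5.2]
grip_width: 0.0587
gripper_force: 31.6
```

{"method": "servo_tool", "body": {
  "turn": [
    [0,0,0],
    [0,0,0],
    [0,0,0],
    [0,0,0],
    [0,0,0],
    [0,0,0]
  ],
  "slide": [
    [0,0,0.5],
    [0,0,1.5],
    [0,0,2.8],
    [0,0,4],
    [0,0,4.5],
    [0,0,4.5]
  ],
  "hand": [0.4,0.4,0.4,0.4,0.4,0.4]
}}

```text
clock: 10.72
tcp_pos: [0.4699, 0.405, 0.1521]
orientation: [-2.222, -2.221, -0.003]
contact_force: [-0.0, 0.1, -2.4]
grip_width: 0.059
gripper_force: 32.8
```

Run:
```python
from meas import *
o=r.get_obs(); print(o['tcp_pos'],o['orientation'])
snap('scene','s4')
cv2.imwrite('pics/s4c.png',cv2.resize(cv2.imread('pics/s4.png')[180:330,350:500],None,fx=3,fy=3))
```

```text
[0.46988344 0.40497432 0.15213665] [-2.22163659 -2.22085846 -0.00304503]
```

View pics/s4c.png

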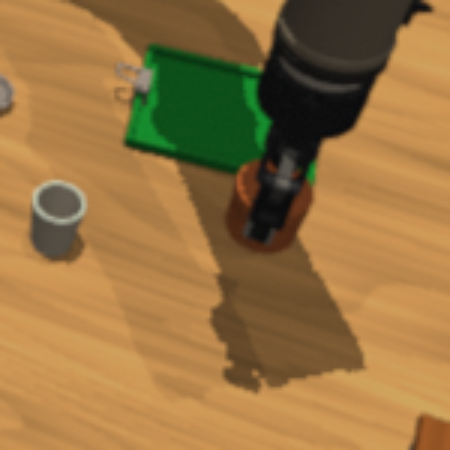

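{"method": "servo_tool", "body": {
  "turn": [
    [0,0,0],
    [0,0,0],
    [0,0,0],
    [0,0,0],
    [0,0,0],
    [0,0,0],
    [0,0,0],
    [0,0,0]
  ],
  "slide": [
    [0.6,-1,0],
    [1.6,-2.4,0],
    [2.7,-4,0],
    [3.7,-5.6,0],
    [4.7,-7.2,0],
    [5.5,-8.4,0],
    [5.91,-9.04,0],
    [5.91,-9.04,0]
  ],
  "hand": [0.4,0.4,0.4,0.4,0.4,0.4,0.4,0.4]
}}

```text
clock: 11.78
tcp_pos: [0.6467, 0.1319, 0.15]
orientation: [-2.224, -2.218, 0.003]
contact_force: [-0.4, 0.8, -0.8]
grip_width: 0.0591
gripper_force: 32.8
```

{"method": "servo_tool", "body": {
  "turn": [
    [0,0,0],
    [0,0,0],
    [0,0,0],
    [0,0,0],
    [0,0,0]
  ],
  "slide": [
    [0,0,-0.8],
    [0,0,-1.8],
    [0,0,-2.4],
    [0,0,-2.6],
    [0,0,-2.6]
  ],
  "hand": [0.4,0.4,0.4,0.4,0.4]
}}

```text
clock: 12.4
tcp_pos: [0.647, 0.1342, 0.0735]
orientation: [-2.221, -2.222, -0.001]
contact_force: [-0.0, -0.2, -1.7]
grip_width: 0.0588
gripper_force: 32.9
```

{"method": "servo_tool", "body": {
  "turn": [
    [0,0,0],
    [0,0,0],
    [0,0,0]
  ],
  "slide": [
    [0,0,-0.04],
    [0,0,-0.08],
    [0,0,-0.08]
  ],
  "hand": [0.4,0.4,0.4]
}}

```text
clock: 12.78
tcp_pos: [0.6475, 0.1334, 0.0718]
orientation: [2.222, 2.22, 0.002]
contact_force: [-1.9, 0.3, 4.7]
grip_width: 0.059
gripper_force: 33.2
```

{"method": "servo_tool", "body": {
  "turn": [
    [0,0,0],
    [0,0,0],
    [0,0,0],
    [0,0,0],
    [0,0,0],
    [0,0,0],
    [0,0,0],
    [0,0,0]
  ],
  "slide": [
    [0,0,0],
    [0,0,0],
    [0,0,0],
    [0,0,0],
    [0,0,0.5],
    [0,0,1.5],
    [0,0,3.2],
    [0,0,4]
  ],
  "hand": [0.8,1,1,1,1,1,1,1]
}}

```text
clock: 13.78
tcp_pos: [0.6485, 0.1334, 0.1952]
orientation: [2.221, 2.219, 0.007]
contact_force: [-0.2, -0.3, 0.4]
grip_width: 0.0857
gripper_force: 0.0
```

{"method": "servo_tool", "body": {
  "turn": [
    [0,0,0],
    [0,0,0],
    [0,0,0],
    [0,0,0],
    [0,0,0],
    [0,0,0],
    [0,0,0],
    [0,0,0]
  ],
  "slide": [
    [-1,-1.2,0],
    [-2.2,-2.6,0],
    [-3.4,-4.2,0],
    [-4.6,-5.8,0],
    [-5.6,-7,0],
    [-6.35,-7.92,0],
    [-6.35,-7.92,-1],
    [-6.35,-7.92,-2]
  ],
  "hand": [1,1,1,1,1,1,1,1]
}}

```text
clock: 14.78
tcp_pos: [0.4571, -0.1047, 0.1316]
orientation: [2.222, 2.218, 0.004]
contact_force: [0.6, -0.2, 0.5]
grip_width: 0.0856
gripper_force: 0.0
```

Run:
```python
from meas import *
o=r.get_obs(); print(o['tcp_pos'],o['orientation'])
for n,s in(('top',(234,130)),('scene',(303,275))):
    P=cloud(n,snap(n,n+'5')[1]); print(n,'tin',meas(n,P,s,.104,30),'box',meas(n,P,s,.054,45))
```

```text
[ 0.45712392 -0.10470491  0.13163116] [2.22184278 2.21821187 0.00449027]
top tin (array([0.6461, 0.1344]), array([0.0587, 0.0586]), 66.9, 523, np.float64(0.1039)) box (array([0.6461, 0.1344]), array([0.1104, 0.0623]), 88.8, 650, np.float64(0.0542))
scene tin (array([0.6479, 0.1348]), array([0.0585, 0.0574]), 61.0, 434, np.float64(0.1042)) box (array([0.6485, 0.1338]), array([0.111 , 0.0652]), 90.0, 596, np.float64(0.0541))
```

The tin is centred and upright on the lid. Next is the squat shaker.

{"method": "servo_tool", "body": {
  "turn": [
    [0,0,0],
    [0,0,0],
    [0,0,0],
    [0,0,0],
    [0,0,0],
    [0,0,0]
  ],
  "slide": [
    [0,0.01,-1],
    [0,0.01,-2],
    [0,0.01,-3],
    [0,0.01,-3.6],
    [0,0.01,-3.8],
    [0,0.01,-3.8]
  ],
  "hand": [1,1,1,1,1,1]
}}

```text
clock: 15.62
tcp_pos: [0.4572, -0.104, 0.0177]
orientation: [2.221, 2.22, 0.001]
contact_force: [-0.4, 1.0, 0.5]
grip_width: 0.0854
gripper_force: 0.0
```

{"method": "servo_tool", "body": {
  "turn": [
    [0,0,0],
    [0,0,0],
    [0,0,0],
    [0,0,0],
    [0,0,0],
    [0,0,0]
  ],
  "slide": [
    [0,0,0],
    [0,0,0],
    [0,0,0],
    [0,0,0],
    [0,0,0],
    [0,0,0]
  ],
  "hand": [0.5,0.4,0.3,0.3,0.3,0.3],
  "squeeze": 30
}}

```text
clock: 16.38
tcp_pos: [0.457, -0.1039, 0.0177]
orientation: [2.221, 2.22, 0.002]
contact_force: [-1.1, -0.2, 7.4]
grip_width: 0.0512
gripper_force: 30.2
```

{"method": "servo_tool", "body": {
  "turn": [
    [0,0,0],
    [0,0,0],
    [0,0,0],
    [0,0,0],
    [0,0,0],
    [0,0,0],
    [0,0,0]
  ],
  "slide": [
    [0,0,0.5],
    [0,0,1.5],
    [0,0,2.8],
    [0,0,4],
    [0,0,5.2],
    [0,0,6],
    [0,0,6]
  ],
  "hand": [0.3,0.3,0.3,0.3,0.3,0.3,0.3]
}}

```text
clock: 17.25
tcp_pos: [0.4574, -0.1041, 0.1989]
orientation: [2.22, 2.219, 0.006]
contact_force: [-1.0, 0.6, -1.3]
grip_width: 0.0519
gripper_force: 31.7
```

Run:
```python
from meas import *
o=r.get_obs(); print(o['tcp_pos'],o['orientation'])
snap('scene','s6')
cv2.imwrite('pics/s6c.png',cv2.resize(cv2.imread('pics/s6.png')[80:240,180:340],None,fx=3,fy=3))
```

```text
[ 0.4574071  -0.10406623  0.19892167] [2.22010705 2.21897335 0.0056811 ]
```

View pics/s6c.png

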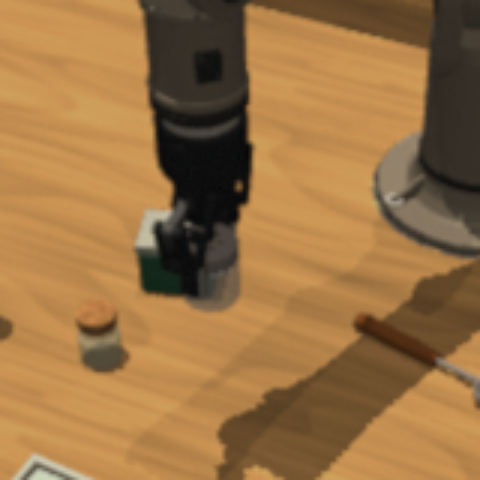

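{"method": "servo_tool", "body": {
  "turn": [
    [0,0,0],
    [0,0,0],
    [0,0,0],
    [0,0,0],
    [0,0,0],
    [0,0,0],
    [0,0,0],
    [0,0,0]
  ],
  "slide": [
    [0.6,0.8,0],
    [1.6,2,0],
    [2.8,3.5,0],
    [4,5,0],
    [5.2,6.5,0],
    [6,7.5,0],
    [6.33,7.95,0],
    [6.33,7.95,0]
  ],
  "hand": [0.3,0.3,0.3,0.3,0.3,0.3,0.3,0.3]
}}

```text
clock: 18.3
tcp_pos: [0.6456, 0.1347, 0.1954]
orientation: [-2.22, -2.221, 0.004]
contact_force: [-0.3, -1.2, -1.1]
grip_width: 0.0516
gripper_force: 31.8
```

{"method": "servo_tool", "body": {
  "turn": [
    [0,0,0],
    [0,0,0],
    [0,0,0],
    [0,0,0],
    [0,0,0]
  ],
  "slide": [
    [0,0,-0.8],
    [0,0,-1.7],
    [0,0,-2.3],
    [0,0,-2.5],
    [0,0,-2.5]
  ],
  "hand": [0.3,0.3,0.3,0.3,0.3]
}}

```text
clock: 18.92
tcp_pos: [0.6465, 0.1335, 0.1225]
orientation: [2.223, 2.219, 0.0]
contact_force: [-0.2, 0.9, -1.7]
grip_width: 0.0515
gripper_force: 31.8
```

{"method": "servo_tool", "body": {
  "turn": [
    [0,0,0],
    [0,0,0],
    [0,0,0]
  ],
  "slide": [
    [0,0,-0.04],
    [0,0,-0.06],
    [0,0,-0.06]
  ],
  "hand": [0.3,0.3,0.3]
}}

```text
clock: 19.3
tcp_pos: [0.6469, 0.1341, 0.1218]
orientation: [2.222, 2.22, 0.002]
contact_force: [-3.0, -0.9, 8.1]
grip_width: 0.0512
gripper_force: 32.7
```

{"method": "servo_tool", "body": {
  "turn": [
    [0,0,0],
    [0,0,0],
    [0,0,0],
    [0,0,0],
    [0,0,0],
    [0,0,0],
    [0,0,0],
    [0,0,0]
  ],
  "slide": [
    [0,0,0.02],
    [0,0,0.02],
    [0,0,0.02],
    [0,0,0.02],
    [0,0,0.5],
    [0,0,1.5],
    [0,0,3],
    [0,0,3.5]
  ],
  "hand": [0.6,0.8,1,1,1,1,1,1]
}}

```text
clock: 20.3
tcp_pos: [0.6481, 0.1346, 0.2292]
orientation: [2.22, 2.219, 0.008]
contact_force: [-0.2, 0.8, -0.9]
grip_width: 0.0852
gripper_force: 0.0
```

{"method": "servo_tool", "body": {
  "turn": [
    [0,0,0],
    [0,0,0],
    [0,0,0],
    [0,0,0],
    [0,0,0],
    [0,0,0],
    [0,0,0],
    [0,0,0]
  ],
  "slide": [
    [-0.6,-1.6,0],
    [-1.3,-3.3,0],
    [-2,-5,0],
    [-2.7,-6.7,0],
    [-3.4,-8.4,0],
    [-4.1,-10.1,0],
    [-4.8,-11.8,0],
    [-5.4,-13.5,0]
  ],
  "hand": [1,1,1,1,1,1,1,1]
}}

```text
clock: 21.3
tcp_pos: [0.4832, -0.2718, 0.2252]
orientation: [-2.222, -2.221, -0.001]
contact_force: [0.6, -0.3, 0.5]
grip_width: 0.0853
gripper_force: 0.0
```

{"method": "servo_tool", "body": {
  "turn": [
    [0,0,0],
    [0,0,0],
    [0,0,0],
    [0,0,0],
    [0,0,0]
  ],
  "slide": [
    [-0.7,-1.6,0],
    [-1.2,-3,0],
    [-1.63,-4.1,0],
    [-1.63,-4.1,0],
    [-1.63,-4.1,0]
  ],
  "hand": [1,1,1,1,1]
}}

```text
clock: 21.92
tcp_pos: [0.4357, -0.3925, 0.2248]
orientation: [-2.221, -2.221, -0.001]
contact_force: [0.3, 0.6, -0.3]
grip_width: 0.0852
gripper_force: 0.0
```

Run:
```python
from meas import *
o=r.get_obs(); print(o['tcp_pos'],o['orientation'])
for n,s in(('top',(234,125)),('scene',(303,245))):
    P=cloud(n,snap(n,n+'7')[1]); print(n,'squat',meas(n,P,s,.164,40),'tin',meas(n,P,s,.104,40),'box',meas(n,P,s,.054,60))
```

```text
[ 0.4356714  -0.39254441  0.22480445] [-2.22083284e+00 -2.22095023e+00 -9.52001678e-04]
top squat (array([0.6452, 0.1344]), array([0.0502, 0.0508]), 89.9, 442, np.float64(0.1642)) tin (array([0.6367, 0.1315]), array([0.0378, 0.0587]), 19.7, 102, np.float64(0.1035)) box (array([0.6461, 0.1343]), array([0.1095, 0.0628]), 90.0, 640, np.float64(0.0541))
scene squat (array([0.6477, 0.134 ]), array([0.0526, 0.0484]), 22.7, 353, np.float64(0.1643)) tin (array([0.66 , 0.112]), array([0.0305, 0.0073]), 37.0, 24, np.float64(0.1042)) box (array([0.6483, 0.1339]), array([0.1101, 0.0659]), 89.3, 544, np.float64(0.0541))
```

The stack is standing and centred. Last is the tall shaker.

{"method": "servo_tool", "body": {
  "turn": [
    [0,0,0],
    [0,0,0],
    [0,0,0],
    [0,0,0],
    [0,0,0],
    [0,0,0],
    [0,0,0],
    [0,0,0]
  ],
  "slide": [
    [0,-0.06,0],
    [0,-0.06,-1],
    [0,-0.06,-2],
    [0,-0.06,-3],
    [0,-0.06,-4],
    [0,-0.06,-5],
    [0,-0.06,-5.73],
    [0,-0.06,-5.73]
  ],
  "hand": [1,1,1,1,1,1,1,1]
}}

```text
clock: 23.02
tcp_pos: [0.4349, -0.3939, 0.0517]
orientation: [-2.218, -2.22, 0.001]
contact_force: [0.8, 1.2, -0.6]
grip_width: 0.0851
gripper_force: 0.0
```

{"method": "servo_tool", "body": {
  "turn": [
    [0,0,0],
    [0,0,0],
    [0,0,0],
    [0,0,0],
    [0,0,0],
    [0,0,0],
    [0,0,0]
  ],
  "slide": [
    [0,0,0],
    [0,0,0],
    [0,0,0],
    [0,0,0],
    [0,0,0],
    [0,0,0],
    [0,0,0]
  ],
  "hand": [0.5,0.4,0.3,0.2,0.2,0.2,0.2],
  "squeeze": 30
}}

```text
clock: 23.9
tcp_pos: [0.436, -0.3956, 0.0542]
orientation: [2.221, 2.22, 0.001]
contact_force: [-0.5, -0.2, 7.1]
grip_width: 0.0391
gripper_force: 29.8
```

{"method": "servo_tool", "body": {
  "turn": [
    [0,0,0],
    [0,0,0],
    [0,0,0],
    [0,0,0],
    [0,0,0],
    [0,0,0]
  ],
  "slide": [
    [0,0,0.5],
    [0,0,1.5],
    [0,0,2.8],
    [0,0,4],
    [0,0,4.5],
    [0,0,4.5]
  ],
  "hand": [0.2,0.2,0.2,0.2,0.2,0.2]
}}

```text
clock: 24.65
tcp_pos: [0.4357, -0.3953, 0.1888]
orientation: [2.221, 2.22, 0.001]
contact_force: [0.2, -0.2, -1.4]
grip_width: 0.0391
gripper_force: 30.5
```

Run:
```python
from meas import *
o=r.get_obs(); print(o['tcp_pos'],o['orientation'])
snap('scene','s8')
cv2.imwrite('pics/s8c.png',cv2.resize(cv2.imread('pics/s8.png')[50:230,90:270],None,fx=3,fy=3))
```

```text
[ 0.4357333  -0.39533402  0.18882208] [2.22058039e+00 2.22004232e+00 1.02556547e-03]
```

View pics/s8c.png

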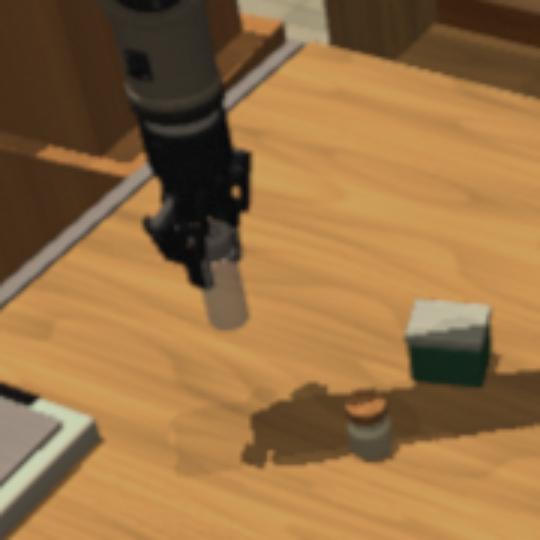

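{"method": "servo_tool", "body": {
  "turn": [
    [0,0,0],
    [0,0,0],
    [0,0,0],
    [0,0,0],
    [0,0,0],
    [0,0,0],
    [0,0,0],
    [0,0,0]
  ],
  "slide": [
    [0.7,0.8,0],
    [1.8,2,0],
    [3,3.5,0],
    [4.4,5,0],
    [5.7,6.5,0],
    [6.6,7.5,0],
    [7,7.93,0],
    [7,7.93,0]
  ],
  "hand": [0.2,0.2,0.2,0.2,0.2,0.2,0.2,0.2]
}}

```text
clock: 25.7
tcp_pos: [0.6449, -0.1569, 0.1866]
orientation: [-2.219, -2.221, 0.003]
contact_force: [-1.1, -0.5, -1.8]
grip_width: 0.0397
gripper_force: 30.5
```

{"method": "servo_tool", "body": {
  "turn": [
    [0,0,0],
    [0,0,0],
    [0,0,0],
    [0,0,0],
    [0,0,0],
    [0,0,0],
    [0,0,0]
  ],
  "slide": [
    [0,0,-0.8],
    [0,0,-1.8],
    [0,0,-2.8],
    [0,0,-3.6],
    [0,0,-4],
    [0,0,-4.2],
    [0,0,-4.2]
  ],
  "hand": [0.2,0.2,0.2,0.2,0.2,0.2,0.2]
}}

```text
clock: 26.58
tcp_pos: [0.6453, -0.1581, 0.0625]
orientation: [2.222, 2.22, -0.0]
contact_force: [-0.4, -0.3, -2.2]
grip_width: 0.0396
gripper_force: 30.5
```

{"method": "servo_tool", "body": {
  "turn": [
    [0,0,0],
    [0,0,0],
    [0,0,0]
  ],
  "slide": [
    [0,0,-0.04],
    [0,0,-0.09],
    [0,0,-0.09]
  ],
  "hand": [0.2,0.2,0.2]
}}

```text
clock: 26.95
tcp_pos: [0.646, -0.1574, 0.0602]
orientation: [2.221, 2.22, 0.001]
contact_force: [-0.9, 0.7, 3.4]
grip_width: 0.0396
gripper_force: 30.8
```

{"method": "servo_tool", "body": {
  "turn": [
    [0,0,0],
    [0,0,0],
    [0,0,0],
    [0,0,0],
    [0,0,0],
    [0,0,0],
    [0,0,0],
    [0,0,0]
  ],
  "slide": [
    [0,0,0],
    [0,0,0],
    [0,0,0],
    [0,0,0],
    [0,0,0.5],
    [0,0,2],
    [0,0,4],
    [0,0,5]
  ],
  "hand": [0.5,0.8,1,1,1,1,1,1]
}}

```text
clock: 27.95
tcp_pos: [0.6468, -0.1583, 0.2143]
orientation: [2.219, 2.217, 0.005]
contact_force: [0.9, -0.1, -0.1]
grip_width: 0.0854
gripper_force: 0.0
```

{"method": "servo_tool", "body": {
  "turn": [
    [0,0,0],
    [0,0,0],
    [0,0,0],
    [0,0,0],
    [0,0,0],
    [0,0,0],
    [0,0,0],
    [0,0,0]
  ],
  "slide": [
    [-0.7,-1,0],
    [-1.6,-2.4,0],
    [-2.5,-3.8,0],
    [-3.5,-5.2,0],
    [-4.5,-6.6,0],
    [-5,-7,0],
    [-5,-7,0],
    [-5,-7,0]
  ],
  "hand": [1,1,1,1,1,1,1,1]
}}

```text
clock: 28.95
tcp_pos: [0.4972, -0.3653, 0.2096]
orientation: [-2.219, -2.224, -0.002]
contact_force: [-0.5, 0.3, -1.5]
grip_width: 0.0852
gripper_force: 0.0
```

Run:
```python
from meas import *
S={'top':dict(squat=(234,125,.164,40),box=(234,130,.054,60),tall=(352,135,.11,25),jar=(397,232,.064,18),egg=(186,217,.058,18)),
'scene':dict(squat=(303,245,.164,40),box=(303,290,.054,60),tall=(204,215,.11,40),jar=(212,185,.064,15),egg=(369,247,.058,15))}
for n in S:
    P=cloud(n,snap(n,n+'9')[1])
    for k,(u,v,h,rr) in S[n].items(): print(n,k,meas(n,P,(u,v),h,rr))
```

```text
top squat (array([0.6455, 0.1343]), array([0.0503, 0.0508]), 1.5, 442, np.float64(0.1642))
top box (array([0.6466, 0.1342]), array([0.064 , 0.1089]), 0.3, 636, np.float64(0.0539))
top tall (array([ 0.6441, -0.1555]), array([0.0373, 0.0392]), 87.0, 237, np.float64(0.1099))
top jar (array([ 0.4197, -0.2575]), array([0.0378, 0.0388]), 3.4, 235, np.float64(0.064))
top egg (array([0.4496, 0.2427]), array([0.0447, 0.0467]), 0.8, 113, np.float64(0.0582))
scene squat (array([0.6476, 0.1342]), array([0.0506, 0.0503]), 13.2, 351, np.float64(0.1642))
scene box (array([0.6484, 0.1342]), array([0.0646, 0.1105]), 0.8, 594, np.float64(0.0542))
scene tall (array([ 0.6468, -0.1566]), array([0.0385, 0.0379]), 34.4, 166, np.float64(0.1102))
scene jar (array([ 0.4225, -0.2592]), array([0.041 , 0.0364]), 64.1, 111, np.float64(0.0633))
scene egg (array([0.4501, 0.2414]), array([0.0466, 0.0457]), 44.0, 103, np.float64(0.0575))
```

View pics/scene9.png

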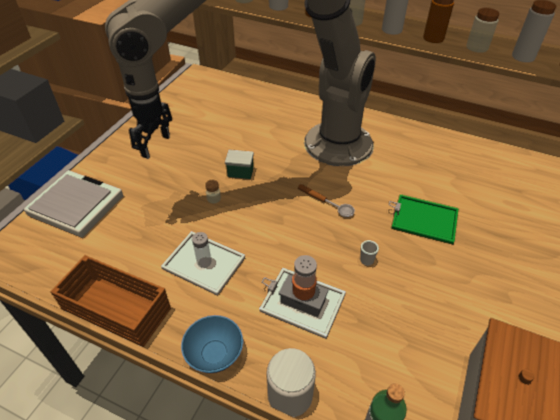

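The stack stands in the clip dish at (303,285) and the tall shaker in the plain dish at (202,250). The jar and egg cup have not moved, so I'm handing in.

```bash
python3 -c "
from bench import r
print(r.hand_in())"
```

```text
the job is handed in; nothing more can be done
None
```

The job is handed in: the date container, tin and squat shaker are stacked in the clip dish, and the tall shaker stands in the plain dish. The last camera check put all of them about 2 mm or less off centre, with the jar and egg cup unmoved; no verdict came back.

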